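# Put the sharpening steel away in its spring-catch holder

## Task

Lift the sharpening steel out of the draining stand and push it tip down into the bore of the wooden holder, past the spring plunger in its side, until the tip is fully home, holding the little sprung pad hidden in the bore down on its stop. The stop is set to a different depth each time, so feel for it: push slowly and steadily, ease off as soon as the steel meets the stop and never force or ram it. Let go with the steel left standing in the holder, and leave the spoon, tray, pot and jar where they are.

Things in the scene. Friction and masses are not known exactly. Their poses are not given: they have to be found in the camera images.
- steel: Loose sharpening steel, 195 mm long, 0.15 to 0.31 kg, standing upright, tip down, in the stand's hole. Origin at the tip, z up along it. From the tip up: cone of 7 to 14 mm diameter over 10 mm, plain rod 14 mm thick to 100 mm, round guard 36 mm wide from 100 to 106 mm, square wooden handle to 191 mm, small end cap to 195 mm. A loose fit in the stand: lift it 105 mm or more to come clear.
- handle (a point): Centre of the steel's square wooden handle, 26 x 26 mm with rounded edges, 85 mm long, 148.5 mm above the tip. Its sides lie along x and y of the steel's frame.
- stand: Fixed draining stand: wooden plate 110 x 110 mm, its top 108 mm above the table, on four thin posts over a 130 x 130 mm foot, with one 20 mm hole in its centre. The guard of the steel rests on the plate. Origin on the table under the hole, z up.
- holder: Fixed dark wooden holder: block 70 x 70 mm, 85 mm high, on a foot 110 x 110 x 10 mm, with an upright round bore in its centre. A flat stop with a sprung pad hides in the bore; its depth is not measured: home, the tip lies 44 to 72 mm below the mouth and the guard 28 to 56 mm above the block. Origin on the table under the bore's axis, z up; +x towards the plunger's knob.
- mouth (a point): Centre of the bore's mouth, level with the block's top, 85 mm above the table. Bore 15.4 mm wide, mouth chamfered 3 mm. Pushing the rod down past the plunger takes 5 to 15 N; when the pad is down the force climbs steeply, and above some 15 mm/s it hits hard. Over 32 N of tip on pad, or 80 N of steel on holder in all (the plunger's squeeze alone makes some 30 N of it), is too hard.
- plunger (a joint): Spring plunger through the holder's +x side, 24 mm below the mouth; its dark knob, 20 mm wide, reaches 57 mm from the bore's axis. Its round nose (radius 5 mm) stands in the bore to 4.2 mm from the axis. Value in m: 0 = nose out, about 0.001 = pushed back by the full rod, 0.006 = limit. Side force 12 N at 0, plus 3 N per mm; it holds the rod by friction wherever it is left.
- pad (a joint): Sprung pad on the stop hidden in the bore, pressed down by the steel's tip. Value in m: 0 = pad up, nothing on it; 0.004 = pressed flat on the stop, which is rigid. Its spring gives 1.5 N at 0 and 4 N when flat, less than the plunger's grip, so the steel stays down when let go. Home = pressed down by more than 0.0015.
- spoon: Loose wooden spoon, 260 mm long, lying on the table between stand and holder. Bystander.
- tray: Loose dark green meal tray with four compartments, 160 x 260 x 55 mm, on the far side of the table. Bystander.
- pot: Loose white cooking pot, 170 mm across, 100 mm high. Bystander.
- jar: Loose amber glass jar, 72 mm across, 110 mm high. Bystander.
Not all that is in view belongs to the job. What is meant by the steel is not blue, and is the larger of those in its own colour. Several things have the shape of the stand; the one meant has the colours described above.

How it is judged:
By the outcome, as a careful person would: the job done as asked, in the order asked, and still so for the second after the job is handed in, with the robot touching nothing.
It also fails if it takes over 64 s, if anything falls off the work surface, if the arm or the gripper's body presses on something with over 40 N, if the wrist force passes 120 N, or if a joint passes its speed limit or range.

## Robot

A 6-joint arm with a two-finger parallel gripper is mounted at the origin on the work surface. World frame = base frame: x ahead of the robot, y to its left, z up, the work surface at z = 0. Lengths are in m, angles in degrees, forces in N, time in s.
With the tool pointing down it reaches from about 0.325 to 0.775 m from the base axis. Payload 5.5 kg.
Tool frame: the origin (TCP) lies at the centre of the arm's flange, where the gripper is bolted on; the fingertips stand 182 mm ahead of it and the grasp point (between the pads) lies 163 mm ahead of it; z points along the fingers, y is the direction in which the jaws open and shut (so a half turn about z gives the same grasp; the last joint's range is limited). The gripper opens to 88 mm and grips with 3 to 60 N. Pads are 20 mm wide; open, the fingers measure 115 mm over their backs; the gripper's body (75 mm by 178 mm) begins 61 mm behind the grasp point.
Start: joints at [-76.243, 5.22, 70.514, -0, 104.267, -3.249], TCP at [0.175, -0.574, 0.405] pointing down, gripper open.
Joint ranges: [-164.24, 164.24], [-49.07, 125.15], [9.68, 141.18], [-86.29, 266.29], [3.28, 154.24], [-151.56, 151.56]. Speed limits (degrees/s): [147.25, 147.25, 172.46, 180, 180, 180].

## Interface

Orientations are given as [roll, pitch, yaw] about the fixed x, y, z axes, in that order (R = Rz(yaw) Ry(pitch) Rx(roll)).
In Python, from station import r gives the robot as it stands. The module is installed in compiled form; this text tells all that it offers. Calls block until the motion is done:
- r.reach(position, orientation): joint-space move of the TCP to a pose.
- r.servo_line(position, rotation=None, speed=0.15): straight line of the TCP; rotation=None keeps the orientation; speed is the mean speed in m/s.
- r.move_joints(angles): joint-space move.
- r.let_go() and r.grab(squeeze=None): open the fingers fully, or close them until they stop; squeeze is the grip in N (None keeps the last).
- r.wait(seconds).
- r.inverse_kinematics(position, orientation): joint angles nearest the present ones, or None.
- r.sense(): the state.
- r.snapshot(name): name is "scene" or "top"; returns a dict with "frame" (400x640x3 uint8, red, green, blue), "fx", "fy", "cx", "cy" (pixels), "R" (3x3) and "t" (3): a world point X has camera coordinates R X + t. Camera axes: x right, y down, z forward; pixel columns grow to the right and rows downward; lengths in m; the calibration is good to about 2 mm. A picture is of the moment at which its call begins. There is no depth.
A pose or a line that the arm cannot do raises r.IKError and nothing moves.
- r.hand_in(): hands the job in, once; it reports no verdict.
The state is a dict: "clock": time; "joints": joint angles; "joint_vel": joint speeds; "joint_torque": joint torques, N m; "tcp_pos": TCP position; "orientation": TCP orientation; "contact_force": force on the tool from outside, world axes, zero at the start; "torque": the same for the moment, N m; "opening": finger opening in m.
Only numpy, scipy, OpenCV 4.12 (cv2) and the standard library are available. Lean on these libraries where they do the work, as an engineer would, in place of code of your own. Each camera call takes 0.05 s, during which the arm holds its last target.

## Working session

There is one attempt and no reset: what is moved stays moved. The work goes in short steps, each a Python script; the robot and the scene stay as the last script left them, time stands still between calls to the robot, and variables do not carry over. Pictures are saved under pics/ and viewed, and the job is handed in when it is done.

```bash
mkdir -p pics; python3 - <<'E'
from station import r
import cv2,pickle
d={}
for n in("scene","top"):
    s=r.snapshot(n); d[n]=s
    cv2.imwrite(f"pics/{n}0.png",s["frame"][:,:,::-1])
    print(n,s["fx"],s["cx"],s["cy"],s["R"],s["t"])
pickle.dump(d,open("s0.pkl","wb"))
print(r.sense())
E
```

```text
scene 405.6514853325614 322.00147491426435 202.93974729990387 [[ 0.34444005  0.93861203  0.01919658]
 [ 0.64718388 -0.22258347 -0.72911565]
 [-0.68008388  0.26356035 -0.68412124]] [-0.18645255 -0.29023337  1.4142901 ]
top 386.83755541094064 315.57107727064374 199.74668841834833 [[ 0.00900253 -0.99989988  0.01091751]
 [-0.99759465 -0.00973113 -0.06863102]
 [ 0.06873039 -0.0102734  -0.99758237]] [-0.03504898  0.56522495  1.10635685]
{'clock': 0.1, 'joints': array([-7.62429906e+01,  5.25827620e+00,  7.05745099e+01, -7.83967115e-04,
        1.04265519e+02, -3.24795275e+00]), 'joint_vel': array([-0.02902181, -0.05135961, -0.13198934, -0.0130393 ,  0.03173944,
       -0.03746987]), 'joint_torque': array([ 2.61789624e-03, -4.47858489e+01, -4.07570243e+01,  6.99731056e-02,
        2.84316094e-02, -1.23203622e-04]), 'tcp_pos': array([ 0.17548893, -0.5738191 ,  0.40362972]), 'orientation': array([-1.79901809e+02, -4.81080270e-03,  1.70047655e+01]), 'contact_force': array([1.21159487, 0.22205206, 0.50907237]), 'torque': array([0.02776851, 0.02287401, 0.00032729]), 'opening': 0.08778133562596852}
```

View pics/scene0.png

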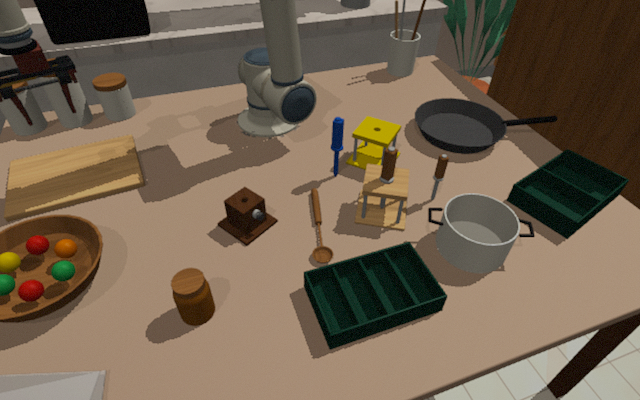

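View pics/top0.png

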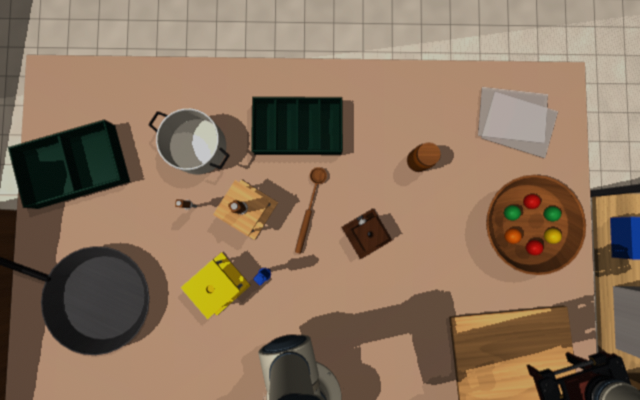

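Scene view candidates:
- **Steels:** the brown-handled one in the wooden stand (389,163) is the larger brown one, so it fits. The blue one (337,145) is excluded by colour, and the small brown one (440,172) is too small.
- **Stands:** the wood-coloured one (385,195) fits. The yellow one (375,143) does not.
- **Holder:** the dark block (247,215), with its knob towards (258,215).

I'll confirm these in crops.

```bash
python3 - <<'E'
import cv2,pickle,numpy as np
d=pickle.load(open("s0.pkl","rb"))
s=d["scene"]["frame"][:,:,::-1];t=d["top"]["frame"][:,:,::-1]
a=cv2.resize(s[110:250,320:460],(560,560)[:2],interpolation=cv2.INTER_CUBIC)
cv2.imwrite("pics/c1.png",a)
b=cv2.resize(t[165:255,170:290],None,fx=6,fy=6,interpolation=cv2.INTER_CUBIC)
c=cv2.resize(t[195:270,330:405],None,fx=7,fy=7,interpolation=cv2.INTER_CUBIC)
e=cv2.resize(s[180:250,210:285],None,fx=7,fy=7,interpolation=cv2.INTER_CUBIC)
cv2.imwrite("pics/c2.png",b);cv2.imwrite("pics/c3.png",c);cv2.imwrite("pics/c4.png",e)
E
```

```text
(no output)
```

View pics/c1.png

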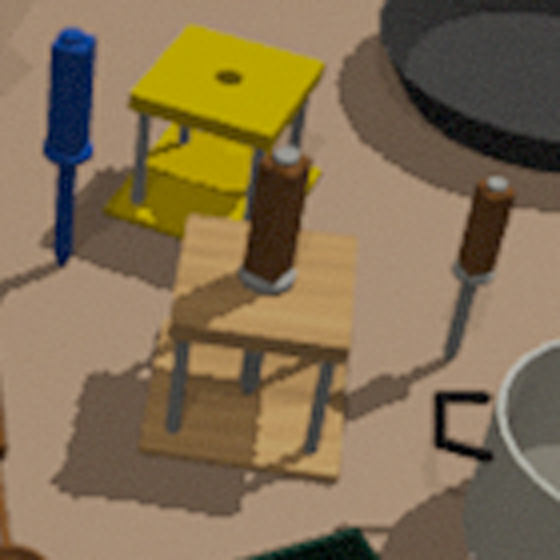

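View pics/c2.png

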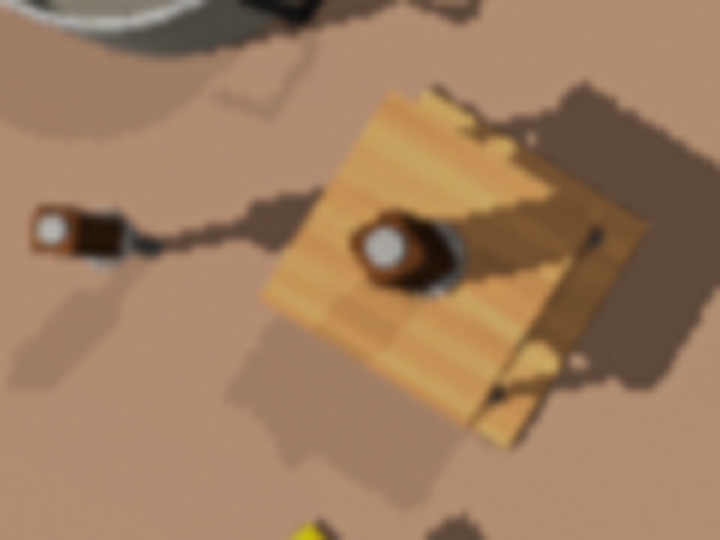

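View pics/c3.png

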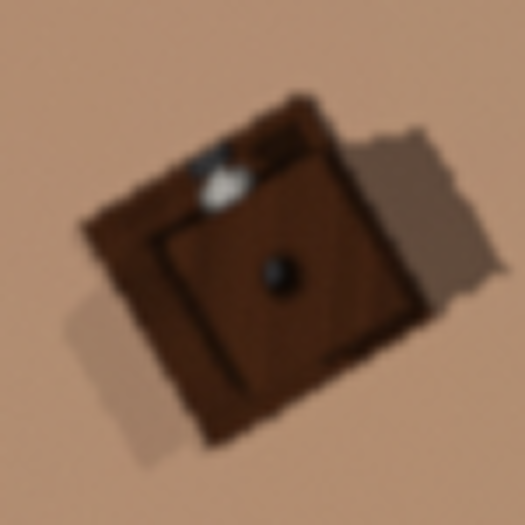

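View pics/c4.png

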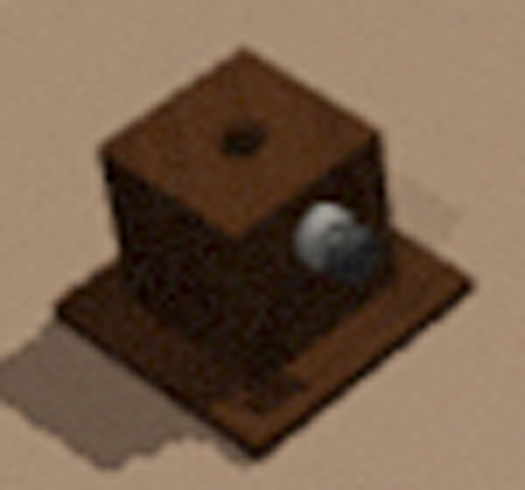

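The crops confirm the choice: the large brown-handled steel in the wooden stand, and the dark holder with its knob. Next I measure cap, handle sides, bore and block top.

```bash
cat > h.py <<'E'
import cv2,numpy as np
def ray(s,uv):
    R=np.array(s["R"]);t=np.array(s["t"])
    d=R.T@np.array([(uv[0]-s["cx"])/s["fx"],(uv[1]-s["cy"])/s["fy"],1.0]);return -R.T@t,d
def onz(s,uv,z):
    o,d=ray(s,uv);return o+d*(z-o[2])/d[2]
def tri(a,ua,b,ub):
    o1,d1=ray(a,ua);o2,d2=ray(b,ub)
    k=np.linalg.lstsq(np.c_[d1,-d2],o2-o1,rcond=None)[0]
    p,q=o1+k[0]*d1,o2+k[1]*d2;return (p+q)/2,np.linalg.norm(p-q)
def proj(s,X):
    c=np.array(s["R"])@np.array(X)+np.array(s["t"]);return np.array([s["fx"]*c[0]/c[2]+s["cx"],s["fy"]*c[1]/c[2]+s["cy"]])
E
python3 - <<'E'
import pickle
from h import *
d=pickle.load(open("s0.pkl","rb"));S,T=d["scene"],d["top"]
np.set_printoptions(precision=4,suppress=True)
def dark(s,win,thr):
    u0,v0,u1,v1=win;g=s["frame"].sum(2).astype(float)[v0:v1,u0:u1]
    w=np.clip(thr-g,0,None);v,u=np.mgrid[v0:v1,u0:u1];return np.array([(u*w).sum(),(v*w).sum()])/w.sum()
def grey(s,win):
    u0,v0,u1,v1=win;f=s["frame"][v0:v1,u0:u1].astype(float)
    m=((f.max(2)-f.min(2))<30)&(f.mean(2)>110);v,u=np.mgrid[v0:v1,u0:u1];return np.array([u[m].mean(),v[m].mean()]),m.sum()
f=lambda s,w:s["frame"][w[1]:w[3],w[0]:w[2]].sum(2)
print(f(T,(364,228,378,241)));print(f(S,(237,193,252,207)))
bt=dark(T,(365,229,376,240),85);bs=dark(S,(239,195,250,205),90)
print("bore px",bt,bs,onz(T,bt,.085),onz(S,bs,.085),tri(T,bt,S,bs))
ct,n1=grey(T,(229,200,241,212));cs,n2=grey(S,(385,143,399,152))
print("cap px",ct,n1,cs,n2,onz(T,ct,.203),onz(S,cs,.203),tri(T,ct,S,cs))
# holder block corners from crops
px=lambda u,v,k,o:((u+.5)/k-.5+o[0],(v+.5)/k-.5+o[1])
B=[onz(T,px(u,v,7,(330,195)),.085)[:2] for u,v in[(157,240),(318,150),(428,308)]]
print("block T",B,np.linalg.norm(B[0]-B[1]),np.linalg.norm(B[2]-B[1]),(B[0]+B[2])/2)
B=[onz(S,px(u,v,7,(210,180)),.085)[:2] for u,v in[(243,48),(382,135),(236,237),(100,148)]]
print("block S",B,[np.linalg.norm(B[i]-B[i-1]) for i in range(4)],np.mean(B,0))
P=[onz(T,px(u,v,6,(170,165)),.108)[:2] for u,v in[(390,92),(556,190),(470,426),(262,293)]]
print("plate T",[np.linalg.norm(P[i]-P[i-1]) for i in range(4)],np.mean(P,0),[np.degrees(np.arctan2(*(P[i]-P[i-1])[::-1])) for i in range(4)])
for nm,s,w in(("ht",T,(215,190,260,225)),):
    b=cv2.resize(s["frame"][w[1]:w[3],w[0]:w[2],::-1],None,fx=16,fy=16,interpolation=cv2.INTER_CUBIC);cv2.imwrite("pics/ht.png",b)
w=(375,135,410,195);cv2.imwrite("pics/hs.png",cv2.resize(S["frame"][w[1]:w[3],w[0]:w[2],::-1],None,fx=10,fy=10,interpolation=cv2.INTER_CUBIC))
E
```

```text
[[114 119 115 115 114 110 106 109 111 111 113 115 114 116]
 [119 117 113 113 116 112 109 108 113 115 116 116 114 115]
 [117 117 118 112 110 102  94  96 104 109 115 112 113 111]
 [115 117 113 108 103  85  73  74  92 103 113 115 114 115]
 [116 117 111 105 114  96  52  44  71  97 108 113 114 111]
 [116 118 108 102 128 114  58  33  55  84 109 112 115 112]
 [116 117 109  97 124 108  55  30  51  83 103 113 114 111]
 [116 117 109  95  94  69  35  31  49  82 105 110 118 112]
 [119 116 111 100  75  47  38  46  66  90 110 114 112 107]
 [117 118 116 111  91  72  67  74  92 103 113 115 116 109]
 [120 118 116 113 110  98  92 100 106 112 114 114 117 107]
 [115 111 116 117 109 111 111 110 111 113 113 112 116 105]
 [119 113 116 119 112 109 110 109 112 112 114 114 115 105]]
[[146 165 148 152 152 154 153 140 159 147 154 154 169 168 148]
 [157 143 172 154 156 145 128 113 149 147 142 146 156 165 151]
 [148 149 142 144 150 152 154 140 146 154 161 146 159 145 154]
 [149 142 136 159 150 153 136 138 135 162 162 149 149 155 143]
 [141 159 155 144 138 130 117 123 109 112 117 146 167 165 159]
 [160 136 157 151
[... 886 characters left out ...]
lock T [array([ 0.4823, -0.1292]), array([ 0.518 , -0.1922]), array([ 0.4569, -0.235 ])] 0.07235207158413332 0.07466963315461604 [ 0.4696 -0.1821]
block S [array([ 0.4222, -0.1672]), array([ 0.4836, -0.1314]), array([ 0.517 , -0.1901]), array([ 0.4584, -0.2252])] [np.float64(0.06833746044033219), np.float64(0.0710526941998695), np.float64(0.06754805707156662), np.float64(0.06826602004900965)] [ 0.4703 -0.1785]
plate T [np.float64(0.10569784109053551), np.float64(0.08656298274349729), np.float64(0.11131124583406021), np.float64(0.11009780401848053)] [0.5401 0.1743] [np.float64(-31.151307599772597), np.float64(-119.97500685626473), np.float64(161.06046380261316), np.float64(58.16295324484388)]
```

View pics/ht.png

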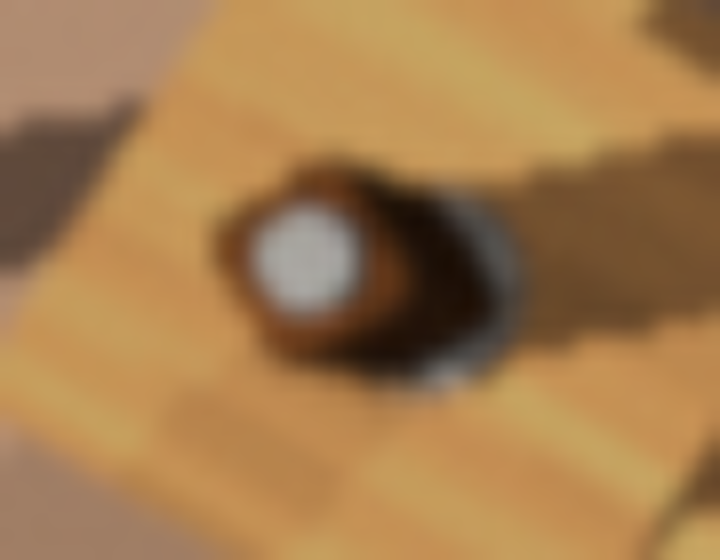

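View pics/hs.png

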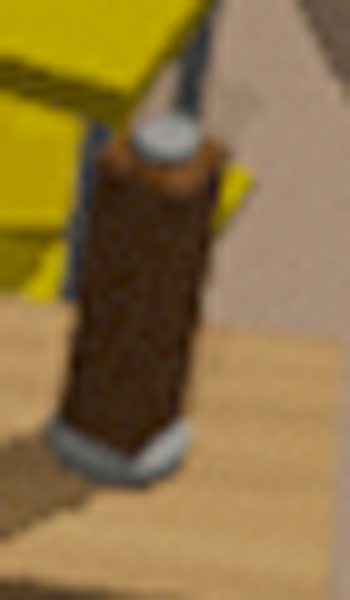

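```bash
python3 - <<'E'
import pickle
from h import *
from station import r
d=pickle.load(open("s0.pkl","rb"));S,T=d["scene"],d["top"]
np.set_printoptions(precision=4,suppress=True)
px=lambda u,v,k,o:((u+.5)/k-.5+o[0],(v+.5)/k-.5+o[1])
# handle yaw: guard-level corners in scene, top-face corners in top view
C=[onz(S,px(u,v,10,(375,135)),.114)[:2] for u,v in[(65,415),(135,455),(187,410)]]
for a,b in((0,1),(2,1)):
    e=C[a]-C[b];print("S edge",np.linalg.norm(e),np.degrees(np.arctan2(e[1],e[0]))%90)
C=[onz(T,px(u,v,16,(215,190)),.199)[:2] for u,v in[(325,165),(410,280),(285,355),(222,255)]]
for i in range(4):
    e=C[i]-C[i-1];print("T edge",np.linalg.norm(e),np.degrees(np.arctan2(e[1],e[0]))%90)
print("bore",tri(T,(370.1,234.1),S,(244.2,199.8)),onz(T,(370.1,234.1),.085),onz(S,(244.2,199.8),.085))
for y in(33,123):
    for p in([.5367,.1713,.4],[.5367,.1713,.319],[.5367,.1713,.44],[.4695,-.1795,.4],[.4695,-.1795,.325]):
        print(y,p,r.inverse_kinematics(p,[180,0,y]))
E
```

```text
S edge 0.021990354915098438 25.8562245137945
S edge 0.023593063758232665 29.504672732923737
T edge 0.02069194354963566 42.17483670061728
T edge 0.021943362923391954 37.40320679676489
T edge 0.022031593579130003 31.786378354121496
T edge 0.01811288370889133 33.269717920037266
bore (array([ 0.4686, -0.1784,  0.083 ]), np.float64(0.001299998577594342)) [ 0.4685 -0.1787  0.085 ] [ 0.4712 -0.178   0.085 ]
33 [0.5367, 0.1713, 0.4] [ 14.2417  -0.4999  76.8579  -0.     103.642   71.2417]
33 [0.5367, 0.1713, 0.319] [14.2417 -0.435  84.9879 -0.     95.4472 71.2417]
33 [0.5367, 0.1713, 0.44] [ 14.2417   0.1281  72.1663  -0.     107.7056  71.2417]
33 [0.4695, -0.1795, 0.4] [-24.8015  -9.8461  85.6495  -0.     104.1967  32.1985]
33 [0.4695, -0.1795, 0.325] [-24.8015  -9.9618  93.3388  -0.      96.623   32.1985]
123 [0.5367, 0.1713, 0.4] [ 14.2417  -0.4999  76.8579   0.     103.642  -18.7583]
123 [0.5367, 0.1713, 0.319] [ 14.2417  -0.435   84.9879   0.      95.4472 -18.7583]
123 [0.5367, 0.1713, 0.44] [ 14.2417   0.1281  72.1663   0.     107.7056 -18.7583]
123 [0.4695, -0.1795, 0.4] [-24.8015  -9.8461  85.6495   0.     104.1967 -57.8015]
123 [0.4695, -0.1795, 0.325] [-24.8015  -9.9618  93.3388   0.      96.623  -57.8015]
```

```bash
python3 - <<'E'
from station import r
import cv2,numpy as np
np.set_printoptions(precision=4,suppress=True)
O=[180,0,123]
p=[.5367,.1713]
r.reach(p+[.44],O)
print(r.sense()["clock"])
r.servo_line(p+[.321],speed=.12)
s=r.sense();print(s["clock"],s["tcp_pos"],s["orientation"],s["contact_force"])
for n in("scene",):
    f=r.snapshot(n)["frame"][:,:,::-1]; cv2.imwrite("pics/pre.png",cv2.resize(f[60:220,300:480],None,fx=3.5,fy=3.5))
E
```

```text
3.0167
4.1583 [0.5369 0.1713 0.3222] [179.9037   0.0333 123.0017] [-0.3061 -0.0838 -0.4544]
```

View pics/pre.png

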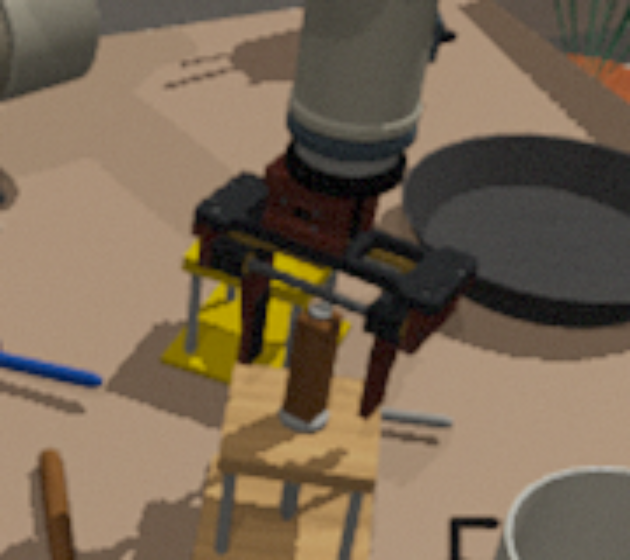

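The handle sits between the jaws at about (312,365) in the crop. The two decoy steels (blue at (50,368), small one at (415,420)) are now lying on the table. They were standing unsupported and the arm passed well above them. Grasp and lift.

```bash
python3 - <<'E'
from station import r
import cv2,numpy as np,pickle
np.set_printoptions(precision=4,suppress=True)
s=r.sense();print(s["contact_force"])
r.grab(50)
s=r.sense();print(s["clock"],s["opening"],s["contact_force"],s["torque"],s["tcp_pos"])
p=list(s["tcp_pos"])
r.servo_line([.5367,.1713,.435],speed=.12)
s=r.sense();print(s["clock"],s["opening"],s["contact_force"],s["torque"],s["tcp_pos"],s["orientation"])
d={n:r.snapshot(n) for n in("scene","top")};pickle.dump((d,s),open("s1.pkl","wb"))
cv2.imwrite("pics/lift.png",d["scene"]["frame"][:,:,::-1])
E
```

```text
[ 0.4052 -1.0831  0.2401]
5.1833 0.025908854886957017 [-0.7657  0.3728 -0.3142] [-0.0519 -0.0967  0.0381] [0.5367 0.1713 0.321 ]
6.2833 0.025860155222088173 [-0.1812  0.594  -2.5716] [-0.0281 -0.1253 -0.0037] [0.5368 0.1713 0.4339] [-179.9013   -0.0342  123.0001]
```

View pics/lift.png

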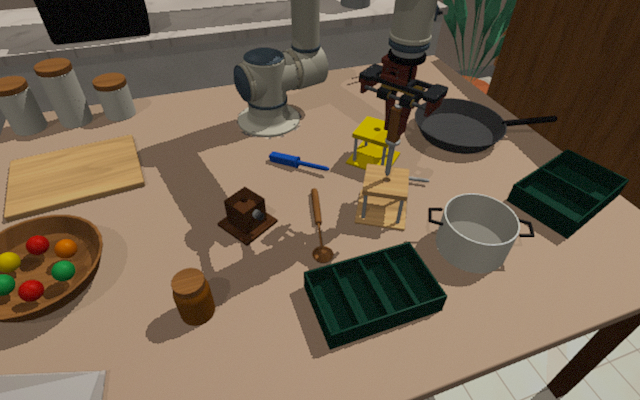

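The steel (395,140) is up, held flat at 25.9 mm opening. Next: clear the plate, go over the mouth, and check its alignment there.

```bash
python3 - <<'E'
from station import r
import cv2,numpy as np,pickle
np.set_printoptions(precision=4,suppress=True)
O=[180,0,123]
r.servo_line([.5367,.1713,.455],speed=.12)
r.reach([.4697,-.1787,.455],O)
r.servo_line([.4697,-.1787,.415],speed=.08)
r.wait(.4)
s=r.sense();print(s["clock"],s["opening"],s["contact_force"],s["torque"],s["tcp_pos"],s["orientation"])
d={n:r.snapshot(n) for n in("scene","top")};pickle.dump((d,s),open("s2.pkl","wb"))
cv2.imwrite("pics/h1.png",cv2.resize(d["scene"]["frame"][120:240,190:300,::-1],None,fx=5,fy=5,interpolation=cv2.INTER_CUBIC))
cv2.imwrite("pics/h2.png",cv2.resize(d["top"]["frame"][170:290,310:430,::-1],None,fx=5,fy=5,interpolation=cv2.INTER_CUBIC))
E
```

```text
9.0917 0.02593503762069264 [ 0.2067 -0.2829 -1.4115] [ 0.0165 -0.1142  0.0347] [ 0.4697 -0.1787  0.4153] [179.984    0.0227 122.995 ]
```

View pics/h1.png

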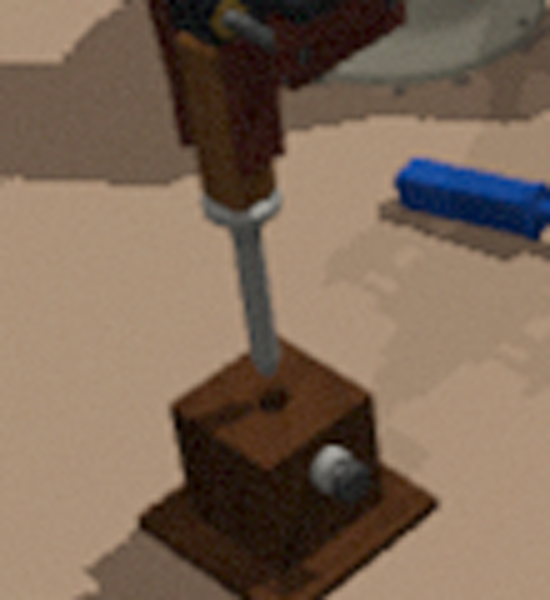

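View pics/h2.png

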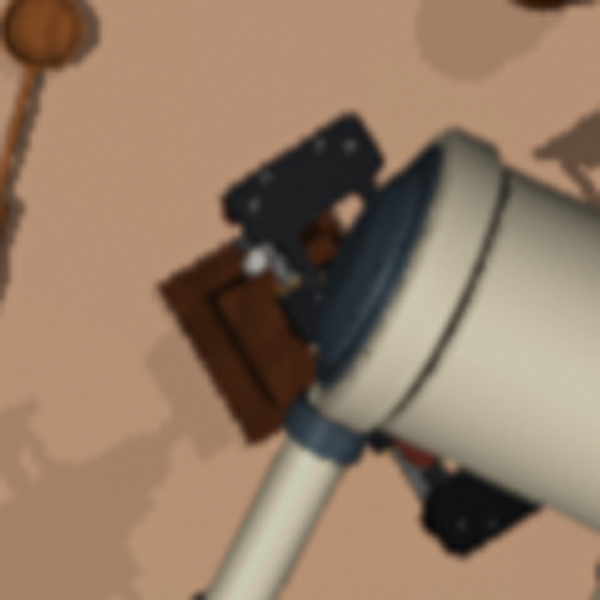

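```bash
python3 - <<'E'
import pickle
from h import *
np.set_printoptions(precision=4,suppress=True)
d,s=pickle.load(open("s2.pkl","rb"));S=d["scene"]
x,y=.4697,-.1787
c=lambda X:(proj(S,X)-[190,120]+.5)*5-.5
for z in(.085,.102,.112,.15,.195,.202):print(z,c([x,y,z]))
f=S["frame"].astype(int)
# rod edges per row: grey pixels (r-b small)
for v in range(164,197):
    row=f[v,225:255];m=np.where((row[:,0]-row[:,2]<22))[0]
    zs=None
    if len(m):print(v,m.min()+225,m.max()+225,(m.mean()+225),end=' | ')
# axis prediction for same rows
print()
A=np.array([proj(S,[x,y,z]) for z in np.linspace(.1,.21,12)]);print(A.round(1).tolist())
g=f[:,:,:].sum(2)[195:206,238:252];print(g)
E
```

```text
0.085 [271.0183 399.3794]
0.102 [267.0454 373.4671]
0.112 [264.664  357.9347]
0.15 [255.3003 296.8607]
0.195 [243.5231 220.0448]
0.202 [241.6194 207.6283]
164 233 242 237.5 | 165 236 241 238.5 | 166 236 241 238.5 | 167 237 241 239.0 | 168 237 241 239.0 | 169 237 241 239.0 | 170 237 241 239.0 | 171 237 242 239.5 | 172 238 242 240.0 | 173 238 242 240.0 | 174 238 242 240.0 | 175 238 242 240.0 | 176 238 243 240.5 | 177 238 243 240.5 | 178 238 243 240.5 | 179 239 243 241.0 | 180 239 243 241.0 | 181 239 243 241.0 | 182 239 243 241.0 | 183 239 244 241.5 | 184 239 243 241.0 | 185 240 244 242.0 | 186 240 244 242.0 | 187 240 244 242.0 | 188 240 245 242.5 | 189 240 245 242.5 | 190 240 245 242.5 | 191 240 245 242.5 | 192 241 244 242.5 | 193 241 244 242.5 | 194 242 244 243.0 | 
[[243.1, 194.9], [242.6, 191.8], [242.1, 188.7], [241.7, 185.5], [241.2, 182.3], [240.7, 179.0], [240.1, 175.6], [239.6, 172.3], [239.1, 168.8], [238.6, 165.4], [238.0, 161.8], [237.5, 158.3]]
[[164 134 159 152 159 168 165 135 153 150 152 148 136 169]
 [158 164 172 155 148 150 132 132 134 158 144 151 168 162]
 [168 163 161 131 148 120 124 123 119 135 150 149 172 169]
 [158 151 146 133 115  82  87  78  63 121 148 167 159 162]
 [159 155 149 117  89  74  70  77  42  83 123 166 181 161]
 [127 108 125 121  43  69  35  58  49 109 172 165 165 167]
 [ 94  94 103 122  64  67  83  64  80 154 165 158 156 166]
 [ 81 112 128 139 132 109 117 115 126 150 147 158 158 169]
 [122 147 159 161 150 147 157 155 145 158 169 167 144 174]
 [144 157 157 160 159 164 152 154 140 137 155 169 168 167]
 [152 150 149 169 159 147 161 160 151 135 158 173 158 168]]
```

The rod lies within about 0.3 px of the predicted axis in the scene view, and the bore agrees to about 1 mm. I'll enter the mouth with force feedback.

```bash
cat >> h.py <<'E'
def force(r,n=5):
    F=[]
    for _ in range(n):
        r.wait(.02);F.append(r.sense()["contact_force"])
    return np.mean(F,0)
E
python3 - <<'E'
from station import r
from h import *
np.set_printoptions(precision=3,suppress=True)
OFF=.313
F0=force(r,8);print("bias",F0)
x,y=.4700,-.1785
z=.102
def step(z,v):r.servo_line([x,y,z+OFF],speed=v)
step(.088,.03)
zs=[.088]
z=.088
while z>.0681:
    z-=.002
    step(z,.012)
    F=force(r,3)-F0
    print(round(z,4),F,round(x,5),round(y,5))
    if F[2]>12: print("blocked");break
    L=F[:2]
    if np.linalg.norm(L)>2:
        k=.00012*L;k*=min(1,.0008/np.linalg.norm(k));x+=k[0];y+=k[1]
s=r.sense();print(s["clock"],s["tcp_pos"],s["opening"])
open("xy.txt","w").write(f"{x} {y} {z} {F0[0]} {F0[1]} {F0[2]}")
E
```

```text
bias [-0.138  0.146 -1.677]
0.086 [ 0.377 -0.209  0.038] 0.47 -0.1785
0.084 [-0.286 -0.32  -0.341] 0.47 -0.1785
0.082 [ 0.101  0.108 -0.055] 0.47 -0.1785
0.08 [-0.095 -0.468  0.068] 0.47 -0.1785
0.078 [-0.107 -0.182  0.241] 0.47 -0.1785
0.076 [ 0.364 -0.414 -0.179] 0.47 -0.1785
0.074 [ 0.211  0.399 -0.514] 0.47 -0.1785
0.072 [-0.118 -0.101 -0.113] 0.47 -0.1785
0.07 [-0.063  0.063 -0.909] 0.47 -0.1785
0.068 [ 0.685 -0.44   0.201] 0.47 -0.1785
13.6083 [ 0.47  -0.178  0.381] 0.02586104408004765
```

```bash
python3 - <<'E'
from station import r
from h import *
np.set_printoptions(precision=3,suppress=True)
x,y,z,*F0=map(float,open("xy.txt").read().split());F0=np.array(F0);OFF=.313
while z>.0461:
    z-=.001
    r.servo_line([x,y,z+OFF],speed=.010)
    s0=r.sense();F=force(r,2)-F0;s=r.sense()
    print(round(z,4),(s0["contact_force"]-F0)[2].round(1),F,(s["tcp_pos"]-[x,y,z+OFF])*1e3)
    if F[2]>22: print("stop");break
print(s["clock"],s["opening"],s["torque"])
open("xy.txt","w").write(f"{x} {y} {z} {F0[0]} {F0[1]} {F0[2]}")
E
```

```text
0.067 0.4 [-0.027 -0.048  0.178] [-0.    -0.027 -0.076]
0.066 0.3 [-1.154 -0.273  0.513] [-0.003  0.003 -0.058]
0.065 -0.9 [-0.274 -0.057 -0.387] [ 0.001  0.005 -0.067]
0.064 0.9 [ 0.752 -0.024 -0.139] [-0.009 -0.006 -0.094]
0.063 -0.5 [ 0.69   0.004 -0.263] [-0.008  0.004 -0.036]
0.062 0.2 [ 0.386 -0.062  0.188] [ 0.005  0.011 -0.06 ]
0.061 -0.4 [-0.052  0.073 -0.886] [ 0.001  0.005 -0.081]
0.06 0.2 [-0.341 -0.341  0.259] [-0.053 -0.06  -0.056]
0.059 1.3 [-1.252 -0.854  0.136] [-0.087 -0.096 -0.048]
0.058 1.1 [-1.137 -2.017  1.008] [-0.119 -0.147 -0.146]
0.057 1.7 [-2.296 -2.427  1.563] [-0.122 -0.109 -0.063]
0.056 1.4 [-3.805 -3.159  1.092] [-0.106 -0.127 -0.279]
0.055 2.5 [-3.975 -3.052  1.102] [-0.098 -0.079 -0.238]
0.054 3.9 [-4.193 -3.108  3.854] [-0.168 -0.053  0.396]
0.053 5.8 [-5.01  -3.155  5.043] [-0.25  -0.059  0.681]
0.052 4.7 [-5.672 -3.766  4.463] [-0.45  -0.2    0.742]
0.051 7.2 [-6.806 -3.689  7.731] [-0.536 -0.263  1.255]
0.05 10.2 [-8.226 -3.226 10.687] [-0.633 -0.243  2.038]
0.049 8.2 [-7.035 -4.206  8.031] [-0.557 -0.372  1.61 ]
0.048 5.4 [-5.962 -4.655  5.497] [-0.445 -0.425  0.961]
0.047 4.1 [-5.744 -4.98   4.432] [-0.384 -0.422  0.563]
0.046 6.9 [-6.777 -4.367  7.848] [-0.472 -0.404  1.253]
19.8417 0.02597923490126392 [-1.258  2.017  0.01 ]
```

```bash
python3 - <<'E'
from station import r
from h import *
np.set_printoptions(precision=2,suppress=True)
x,y,z,*F0=map(float,open("xy.txt").read().split());F0=np.array(F0);OFF=.313
while z>.009:
    z-=.0008
    r.servo_line([x,y,z+OFF],speed=.010)
    F=force(r,2)-F0;s=r.sense()
    print(round(z,4),F,"act %.2f"%((s["tcp_pos"][2]-OFF)*1e3),"lat",(s["tcp_pos"][:2]-[x,y])*1e3,round(s["opening"]*1e3,2))
    if F[2]>14: print("stop");break
    if s["clock"]>42: break
print(s["clock"],s["opening"],s["torque"])
open("xy.txt","w").write(f"{x} {y} {z} {F0[0]} {F0[1]} {F0[2]}")
E
```

```text
0.0452 [-6.53 -4.69  5.41] act 46.08 lat [-0.42 -0.45] 26.13
0.0444 [-7.27 -3.37  8.38] act 45.84 lat [-0.5 -0.4] 25.54
0.0436 [-6.57 -4.53  6.06] act 44.63 lat [-0.45 -0.43] 26.05
0.0428 [-7.29 -3.84  8.96] act 44.39 lat [-0.52 -0.4 ] 26.04
0.042 [-7.   -4.65  6.61] act 43.16 lat [-0.47 -0.42] 25.79
0.0412 [-7.47 -4.24  9.78] act 42.94 lat [-0.53 -0.4 ] 26.02
0.0404 [-6.7  -3.84  7.51] act 41.71 lat [-0.48 -0.42] 25.96
0.0396 [-6.25 -4.58  5.16] act 40.42 lat [-0.42 -0.44] 25.9
0.0388 [-7.42 -3.99  7.91] act 40.19 lat [-0.49 -0.42] 25.7
0.038 [-6.64 -5.03  5.56] act 38.95 lat [-0.45 -0.44] 25.87
0.0372 [-7.32 -4.5   8.19] act 38.74 lat [-0.51 -0.41] 26.08
0.0364 [-6.8  -4.4   7.06] act 37.49 lat [-0.47 -0.44] 25.77
0.0356 [-7.68 -3.   10.01] act 37.29 lat [-0.51 -0.4 ] 25.62
0.0348 [-6.69 -4.52  7.33] act 36.04 lat [-0.49 -0.45] 25.91
0.034 [-6.04 -4.27  5.03] act 34.76 lat [-0.42 -0.45] 25.83
0.0332 [-7.03 -4.94  7.8 ] act 34.55 lat [-0.47 -0.44] 25.78
0.0324 [-6.83 -4.77  5.99] act 33.28 lat [-0.44 -0.46] 25.71
0.0316 [-7.21 -3.9   8.1 ] act 33.04 lat [-0.49 -0.43] 26.22
0.0308 [-
[... 501 characters left out ...]
 act 25.89 lat [-0.51 -0.46] 25.39
0.0236 [-6.99 -4.63  5.79] act 24.63 lat [-0.45 -0.46] 25.67
0.0228 [-7.5  -4.33  8.78] act 24.44 lat [-0.51 -0.45] 25.96
0.022 [-7.75 -4.39  7.81] act 23.22 lat [-0.47 -0.46] 25.74
0.0212 [-7.97 -4.29  9.9 ] act 22.98 lat [-0.51 -0.44] 26.07
0.0204 [-7.12 -4.57  7.83] act 21.77 lat [-0.48 -0.47] 25.58
0.0196 [-8.14 -4.   10.77] act 21.60 lat [-0.53 -0.46] 25.86
0.0188 [-8.06 -4.28  8.63] act 20.34 lat [-0.5  -0.47] 25.43
0.018 [-8.26 -4.52 11.13] act 20.14 lat [-0.55 -0.44] 25.79
0.0172 [-10.37  -3.83  13.69] act 20.04 lat [-0.63 -0.45] 25.51
0.0164 [-10.36  -2.4   16.93] act 19.96 lat [-0.68 -0.4 ] 26.2
stop
30.325 0.026204718241740584 [-0.73  2.77 -0.03]
```

The tip stopped at z ≈ 20.0 mm (65 mm below the mouth). Force climbed 11 → 17 N over 1.6 mm of command with 0.16 mm of motion, after a slight pad rise before it. That is the stop, so I ease off, release, retreat and look.

```bash
python3 - <<'E'
from station import r
from h import *
import pickle
np.set_printoptions(precision=2,suppress=True)
x,y,z,*F0=map(float,open("xy.txt").read().split());F0=np.array(F0);OFF=.313
for dz in(.0012,.0012):
    z+=dz;r.servo_line([x-.0004,y-.0003,z+OFF],speed=.01)
    F=force(r,3)-F0;s=r.sense();print(round(z,4),F,"act %.2f"%((s["tcp_pos"][2]-OFF)*1e3))
r.let_go()
s=r.sense();print(s["clock"],s["opening"],s["contact_force"]-F0,s["tcp_pos"])
p=s["tcp_pos"];r.servo_line([p[0],p[1],.46],speed=.1)
r.reach([.35,-.42,.46],[180,0,60])
s=r.sense();print(s["clock"],s["contact_force"])
d={n:r.snapshot(n) for n in("scene","top")};pickle.dump((d,s),open("s3.pkl","wb"))
cv2.imwrite("pics/e1.png",d["scene"]["frame"][:,:,::-1]);cv2.imwrite("pics/e2.png",d["top"]["frame"][:,:,::-1])
cv2.imwrite("pics/e3.png",cv2.resize(d["scene"]["frame"][140:250,200:290,::-1],None,fx=5,fy=5,interpolation=cv2.INTER_CUBIC))
S=d["scene"];k=lambda X:(proj(S,X)-[200,140]+.5)*5-.5
for zz in(.120,.126,.215):print(zz,k([.4695,-.179,zz]))
E
```

```text
0.0176 [-8.06 -3.57 12.15] act 20.04
0.0188 [-6.65 -4.13  7.96] act 20.09
32.0333 0.08782578040530928 [0.49 0.46 1.27] [ 0.47 -0.18  0.33]
34.5167 [ 0.82 -0.11  0.26]
0.12 [212.02 245.22]
0.126 [210.56 235.69]
0.215 [187.27  84.09]
```

View pics/e1.png

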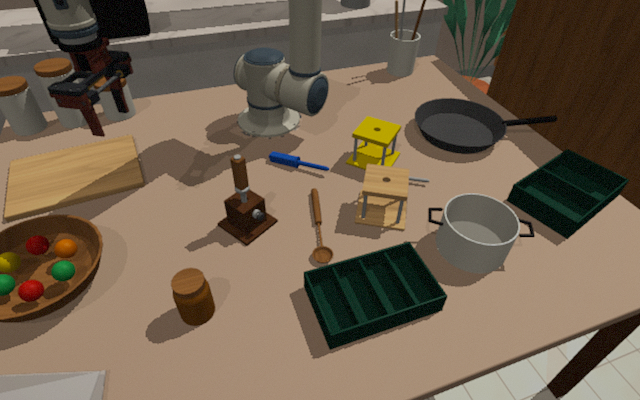

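View pics/e2.png

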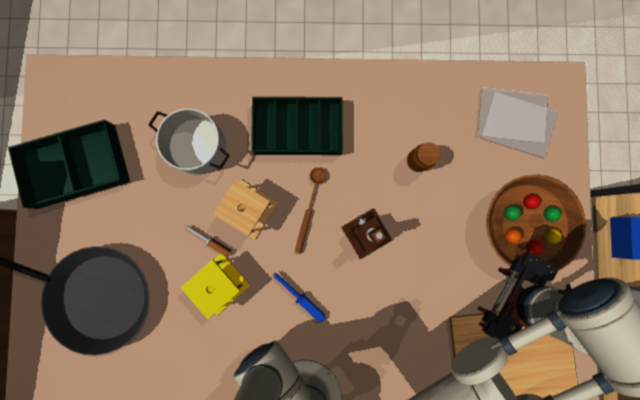

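View pics/e3.png

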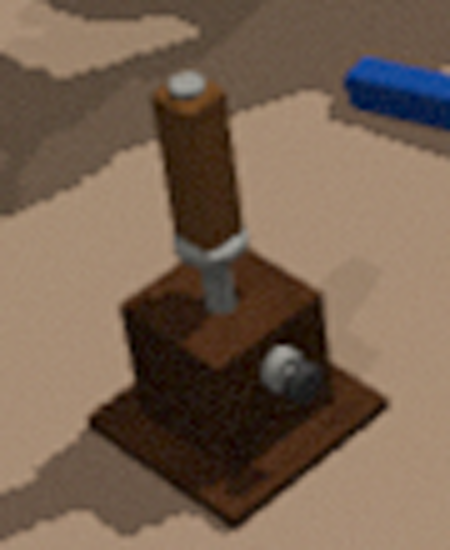

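The steel stands upright in the holder. In the crop its cap is at (187,85), against (187,84) predicted for the tip at 20 mm, so it did not rise when released. The spoon, tray, pot and jar sit at the same pixels as at the start.

```bash
python3 - <<'E'
from station import r
r.wait(.3);print(r.sense()["clock"]);print(r.hand_in())
E
```

```text
34.9167
the job is handed in; nothing more can be done
None
```

The steel is standing in the holder, pushed down onto its stop. I let go of it and handed the job in at 34.9 s.

- **Insertion:** I pushed in short steps commanded at 10 mm/s or less. The force peaked at about 11 N going past the plunger and slid at 4–10 N after that.
- **Stop:** It came at 65 mm below the mouth. The force climbed to about 17 N at the wrist with almost no further motion, so I eased off before opening the gripper.
- **Last checks:** After release the cap was within a pixel of where it should be with the tip on the stop. The spoon, tray, pot and jar looked the same before and after. The pad cannot be seen, so that it is down rests on the force and depth readings.
- **Disagreements:** The two cameras put the bore about 3 mm apart; I aimed between them and it went in without touching. The blue and small brown decoy steels fell over early on. I did not check exactly when, but they were standing unsupported and the arm passed well above them.

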